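# Bed down three glued sole pieces, heel to toe

### The job

Bed down the three freshly glued rubber pieces on the sole of the upturned shoe: with a fingertip press lightly on the D-shaped heel piece, then on the small round middle piece, then on the oblong toe piece, taking the finger off the shoe after each, so that every piece sinks about 5 mm and stays there. Do not squash a piece right down, and do not lift, tip or shift the shoe. Leave the tools and other things lying around alone.

Things in the scene. Friction and masses are not known exactly. Their poses are not given: they have to be found in the camera images.
- shoe: Brown shoe, 270 mm long, 92 mm wide near the toe, 68 at the heel, sole up, on a steel last stand (foot plate 200 x 110 mm); one loose body, 3.5 kg. Origin: centre of the plate's underside, on the bench; x to the toe, z up. The flat tan sole is 115 mm above the bench. On it in a row along x stand three dark rubber pieces, tops 129 mm above the bench when not sunk.
- heel_piece (a joint): Slide of the heel piece: D-shaped piece at the heel, 60 mm long, 56 mm wide, about 98 mm behind the shoe's origin (-x). Value in m: 0 = as laid, proud by 14 mm (0 to 0.0015 at the start), growing as it sinks straight down; hard stop 0.013. Yields at 3.5 N plus 0.35 N per mm sunk (5.3 N at 5 mm, 7 N at 10 mm), pressed slowly; stays where it is left.
- heel_piece_top (a point): Centre of the flat top of the heel piece (D-shaped piece at the heel, 60 mm long, 56 mm wide, about 98 mm behind the shoe's origin (-x)); moves down with it. z up, x to the toe.
- middle_piece (a joint): Slide of the middle piece: small round piece, 40 mm across, at the narrow middle of the sole, about 12 mm behind the shoe's origin. Value in m: 0 = as laid, proud by 14 mm (0 to 0.0015 at the start), growing as it sinks straight down; hard stop 0.013. Yields at 3.5 N plus 0.35 N per mm sunk (5.3 N at 5 mm, 7 N at 10 mm), pressed slowly; stays where it is left.
- middle_piece_top (a point): Centre of the flat top of the middle piece (small round piece, 40 mm across, at the narrow middle of the sole, about 12 mm behind the shoe's origin); moves down with it. z up, x to the toe.
- toe_piece (a joint): Slide of the toe piece: oblong bar-shaped piece lying across the toe end, 36 mm along the shoe, 66 mm across it, about 82 mm ahead of the shoe's origin (+x). Value in m: 0 = as laid, proud by 14 mm (0 to 0.0015 at the start), growing as it sinks straight down; hard stop 0.013. Yields at 3.5 N plus 0.35 N per mm sunk (5.3 N at 5 mm, 7 N at 10 mm), pressed slowly; stays where it is left.
- toe_piece_top (a point): Centre of the flat top of the toe piece (oblong bar-shaped piece lying across the toe end, 36 mm along the shoe, 66 mm across it, about 82 mm ahead of the shoe's origin (+x)); moves down with it. z up, x to the toe.
- hammer: Bystander, loose, to be left alone: cobbler's hammer, 260 mm long, lying on its side. Origin at its underside.
- tape_roll: Bystander, loose, to be left alone: roll of paper tape, ring 90 mm across, 22 mm high, lying flat. Origin at its underside.
- tack_cup: Bystander, loose, to be left alone: open aluminium cup, 60 mm across, 45 mm high. Origin at its underside.
- glue_jar: Bystander, loose, to be left alone: capped jar, 60 mm across, 75 mm high. Origin at its underside.
- wax_puck: Bystander, loose, to be left alone: puck of dark brown wax, 60 mm across, 24 mm high. Origin at its underside.

How it is judged:
By the outcome, as a careful person would: the job done as asked, in the order asked, and still so for the second after the job is handed in, with the robot touching nothing.
It also fails if it takes over 51 s, if anything falls off the work surface, if the arm or the gripper's body presses on something with over 40 N, if the wrist force passes 120 N, or if a joint passes its speed limit or range.

### The arm

A 7-joint arm with a two-finger parallel gripper is mounted at the origin on the work surface. World frame = base frame: x ahead of the robot, y to its left, z up, the work surface at z = 0. Lengths are in m, angles in degrees, forces in N, time in s.
With the tool pointing down it reaches from about 0.425 to 0.875 m from the base axis. Payload 4.7 kg.
Tool frame: the origin (TCP) lies at the very end of the fingers, on their centre line; the grasp point (between the pads) lies 19 mm behind it; z points along the fingers, y is the line along which they close (so a half turn about z gives the same grasp; the last joint's range is limited). The gripper opens to 87 mm and grips with 3 to 60 N. Pads are 19 mm wide; open, the fingers measure 117 mm over their backs; the gripper's body (75 mm by 190 mm) begins 51 mm behind the grasp point.
Start: joints at [66.755, 18.392, -4.016, 83.108, 1.295, 78.541, -3.26], TCP at [0.265, -0.594, 0.223] pointing down, gripper open.
Joint ranges: [-163.93, 163.93], [-17.29, 119.83], [-79.2, 71.16], [3.27, 140.29], [-89.18, 269.18], [5.43, 117.66], [-154.24, 154.24]. Speed limits (degrees/s): [147.25, 147.25, 180, 180, 180, 180, 180].

### API

Orientations are given as [roll, pitch, yaw] about the fixed x, y, z axes, in that order (R = Rz(yaw) Ry(pitch) Rx(roll)).
In Python, from cell import get_obs, eyes, env gives the robot as it stands.
- The arm moves only by the tool servo_tool, never from a script. Its argument "series" is a list that holds one entry, the list of rows, each a list of 7 numbers: the shift along the tool's x, y, z in units of 300 mm (1.0 is 300 mm), then the turn, a rotation vector about the tool's x, y, z in units of pi rad (1.0 is pi rad), then the opening, from 0 (shut) to 1 (fully open). In form: [[[tx, ty, tz, wx, wy, wz, gripper], ...]]. A call has 1 to 12 rows; each row is the pose to reach, as a shift and turn from the pose commanded when the call began, along the tool's axes at that moment, turning the shorter way round; what a row does not reach only later rows make up. A row lasts 1/12 s, in which the tool goes at most 41.7 mm and 7.16 degrees, less where a joint would pass 70% of its speed; a pose out of reach is approached as far as the arm can. A call with a number of a shift or a turn outside -1 to 1 is refused whole. A call with a gripper value outside its range is refused whole. The fingers move at their own pace and stop on an object; "grip_force" is the grip in N (left out, the last holds). Time passes only in rows, so rows that repeat a pose let the fingers close. It gives the time, the measured TCP pose, the force, the opening and the grip force at its end, in the units of the state.
- get_obs(): the state, without advancing time (a new reading comes with each control period).
- eyes.read_camera(name): name is "scene" or "top"; returns a dict with "frame" (480x640x3 uint8, red, green, blue), "depth" (480x640 float32, m along the optical axis (not along the pixel's ray), 0 where there is no reading), "fx", "fy", "cx", "cy" (pixels), "origin" and "rotation" of the camera in the world. Camera axes: x right, y down, z forward; pixel columns grow to the right and rows downward; lengths in m; the calibration is good to about 2 mm. A picture is of the moment at which its call begins.
- env.sign_off(): hands the job in; it is judged then, once.
The state is a dict: "time_s": time; "qpos": joint angles; "joint_velocities": joint speeds; "effort": joint torques, N m; "tool_pos": TCP position; "tool_rot": TCP orientation; "force": force on the tool from outside, world axes, zero at the start; "wrist_torque": the same for the moment, N m; "grip_width": finger opening in m; "grasp_force": force on a finger pad.
Only numpy, scipy, OpenCV 4.12 (cv2) and the standard library are available. Lean on these libraries where they do the work, as an engineer would, in place of code of your own. Each camera call takes 0.05 s, during which the arm holds its last target. There are 200 camera calls.

## Working session

There is one attempt and no reset: what is moved stays moved. The work goes in short steps, Python scripts to look and compute and a tool call to move; the robot and the scene stay as the last step left them, time stands still between calls to the robot, and variables do not carry over. Pictures are saved under pics/ and viewed, at most 10 in all, crops included, and the job is handed in when it is done.

Besides the shell and the picture viewer there is one more tool, called as a command line: name --argument value ..., lists and objects as JSON in quotes. servo_tool: Moves the arm, as the interface text tells. Shifts and turns lie within -1 to 1; 1 stands for 300 mm of shift or pi rad of turn. Its arguments: {"type":"object","properties":{"series":{"type":"array"},"grip_force":{"type":"number"}},"required":["series"]}

```bash
mkdir -p pics
python3 - <<'E'
from cell import get_obs, eyes, env
import cv2,numpy as np
o=get_obs();print({k:np.round(v,4).tolist() for k,v in o.items()})
for n in("scene","top"):
    c=eyes.read_camera(n);cv2.imwrite(f"pics/{n}0.png",c["frame"][:,:,::-1]);np.savez(f"{n}0.npz",**c)
    print(n,c["fx"],c["cx"],c["cy"],c["origin"],c["rotation"])
E
```

```text
{'time_s': 0.0, 'qpos': [66.7547, 18.4379, -4.0148, 83.1745, 1.2943, 78.5393, -3.2604], 'joint_velocities': [-0.1081, -0.065, 0.0071, -0.0175, 0.0143, 0.0059, -0.0693], 'effort': [0.0008, -49.1286, -0.4033, -31.2532, -0.0639, 0.0437, 0.0002], 'tool_pos': [0.2647, -0.5931, 0.2215], 'tool_rot': [-179.8935, 0.0053, 24.0538], 'force': [-0.1884, -0.3038, -0.5921], 'wrist_torque': [0.0737, 0.0438, 0.0232], 'grasp_force': 0.0, 'grip_width': 0.0873}
scene 476.16243608342097 306.803321062021 244.47446844741995 [ 1.10014412 -0.20211409  0.65339398] [-133.29997888   -1.08947042   63.57442057]
top 575.6329164336368 322.42152238620173 247.89536563004555 [0.46196292 0.06726231 1.10367004] [-173.78668667    1.41579787  -91.28074444]
```

View pics/top0.png

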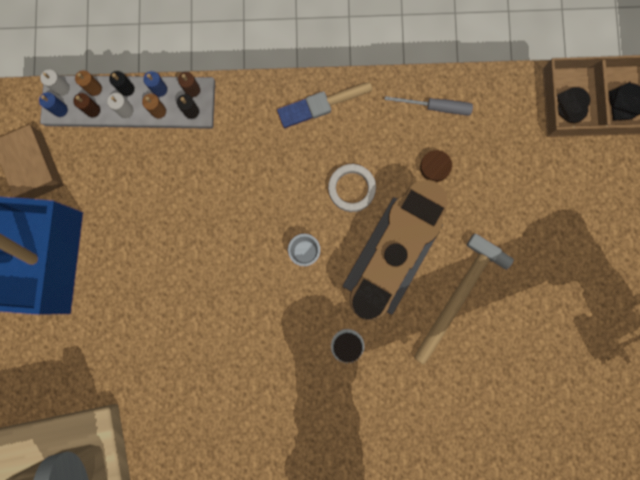

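View pics/scene0.png

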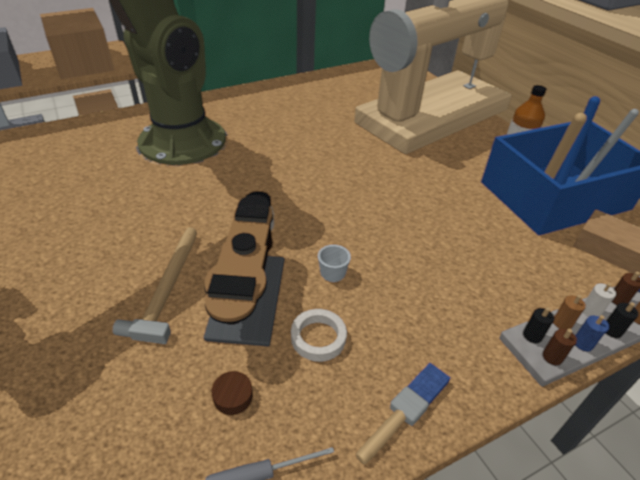

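The top view shows the heel piece near (371,299), the middle piece near (396,254) and the toe piece near (423,207). The jar is at (347,346), the hammer at (460,290), the cup at (304,250) and the tape at (352,187). The scene view agrees with this layout. Next I measure the pieces.

```bash
cat > h.py <<'E'
import numpy as np,cv2
from scipy.spatial.transform import Rotation as R
def rot(c): return R.from_euler('xyz',c["rotation"],degrees=True).as_matrix()
def ray(c,u,v,z):
    d=rot(c)@np.array([(u-c["cx"])/c["fx"],(v-c["cy"])/c["fy"],1]);o=c["origin"]
    return o+d*(z-o[2])/d[2]
def cloud(c):
    v,u=np.mgrid[:480,:640];d=c["depth"]
    p=np.stack([(u-c["cx"])/c["fx"]*d,(v-c["cy"])/c["fy"]*d,d],-1)
    return p@rot(c).T+c["origin"]
E
python3 - <<'E'
from h import *
for n,seeds in(("top",[(371,299),(396,254),(423,207)]),("scene",[(254,208),(244,242),(232,287)])):
    c=dict(np.load(n+"0.npz"));P=cloud(c);g=c["frame"].max(2)
    m=((g<60)&(P[...,2]>.119)).astype(np.uint8)
    k,l,s,ce=cv2.connectedComponentsWithStats(m)
    for u,v in seeds:
        i=l[v,u];q=l==i
        ct=max(cv2.findContours(q.astype(np.uint8),0,1)[0],key=cv2.contourArea)
        print(n,(u,v),i,s[i][4],ce[i],"depth med",np.median(P[q],0).round(4),"ray",ray(c,*ce[i],.1285).round(4),"rect",cv2.minAreaRect(np.float32([ray(c,*x[0],.1285)[:2]*1000 for x in ct])))
    if n=="top":
        w=P[(P[...,2]>.11)&(np.hypot(P[...,0]-.53,P[...,1]+.06)<.3)]; print(w.min(0),w.max(0))
        print("bench z",np.median(P[380:420,200:280,2]))
E
```

```text
top (371, 299) 23 975 [369.36615385 300.03076923] depth med [0.4784 0.013  0.1276] ray [0.4784 0.0119 0.1285] rect ((476.5410461425781, 13.167560577392578), (53.066078186035156, 57.762969970703125), 58.40774154663086)
top (396, 254) 18 377 [395.14058355 254.35278515] depth med [ 0.5548 -0.0341  0.1273] ray [ 0.5546 -0.0342  0.1285] rect ((554.770263671875, -34.37091064453125), (34.6507453918457, 36.270057678222656), 43.41411590576172)
top (423, 207) 17 728 [422.01236264 207.51923077] depth med [ 0.6341 -0.0831  0.1269] ray [ 0.6339 -0.0829  0.1285] rect ((634.036376953125, -82.84502410888672), (62.790283203125, 34.41755676269531), 58.70613098144531)
[ 0.4479807  -0.12909668  0.11003118] [0.68561791 0.06726231 1.10367004]
bench z -0.00031942337901813556
scene (254, 208) 34 743 [252.70659489 208.58950202] depth med [0.4853 0.011  0.1289] ray [0.4839 0.0101 0.1285] rect ((480.9977111816406, 12.215919494628906), (55.69166564941406, 71.56312561035156), 58.60151290893555)
scene (244, 242) 35 387 [243.5503876  243.17312661] depth med [ 0.5599 -0.0356  0.1288] ray [ 0.5596 -0.0358  0.1285] rect ((558.970947265625, -35.554527282714844), (35.9228401184082, 47.75660705566406), 75.77519226074219)
scene (232, 287) 39 959 [231.7455683  286.62460897] depth med [ 0.6386 -0.0843  0.1284] ray [ 0.6393 -0.0847  0.1285] rect ((638.927001953125, -84.63092041015625), (66.18508911132812, 42.66376495361328), 58.15316390991211)
```

Measured against the given sizes: the heel–toe distance is 183 mm (given 180), the shoe yaw is about -31°, and the tops are about 0.128 m high. All of this is consistent, so I'm moving in with the fingers shut.

servo_tool --series '[[[0.04, -0.03, 0, 0, 0, 0, 0], [0.12, -0.1, 0, 0, 0, 0, 0], [0.22, -0.18, 0, 0, 0, 0, 0], [0.32, -0.26, 0, 0, 0, 0, 0], [0.42, -0.34, 0, 0, 0, 0, 0], [0.52, -0.42, 0, 0, 0, 0, 0], [0.62, -0.5, 0, 0, 0, 0, 0], [0.72, -0.58, 0, 0, 0, 0, 0], [0.82, -0.66, 0, 0, 0, 0, 0], [0.9, -0.72, 0, 0, 0, 0, 0], [0.94, -0.76, 0, 0, 0, 0, 0], [0.94, -0.76, 0, 0, 0, 0, 0]]]' --grip_force 5

```text
time_s: 1.1
tool_pos: [0.4318, -0.2641, 0.2226]
tool_rot: [-179.9, -0.1, 24.6]
force: [0.5, 0.4, 0.6]
grip_width: 0.0148
grasp_force: 0.0
```

servo_tool --series '[[[0.05, -0.08, 0, 0, 0, 0, 0], [0.12, -0.18, 0, 0, 0, 0, 0], [0.19, -0.28, 0, 0, 0, 0, 0], [0.26, -0.38, 0, 0, 0, 0, 0], [0.33, -0.49, 0, 0, 0, 0, 0], [0.4, -0.59, 0, 0, 0, 0, 0], [0.47, -0.69, 0.03, 0, 0, 0, 0], [0.52, -0.76, 0.08, 0, 0, 0, 0], [0.54, -0.79, 0.14, 0, 0, 0, 0], [0.54, -0.79, 0.2, 0, 0, 0, 0], [0.54, -0.79, 0.24, 0, 0, 0, 0], [0.54, -0.79, 0.24, 0, 0, 0, 0]]]'

```text
time_s: 2.1
tool_pos: [0.4784, 0.0114, 0.1478]
tool_rot: [-179.9, 0.3, 24.0]
force: [0.1, 0.2, 0.0]
grip_width: 0.0008
grasp_force: 0.0
```

servo_tool --series '[[[0, 0, 0, 0, 0, 0, 0], [0, 0, 0, 0, 0, 0, 0], [0, 0, 0, 0, 0, 0, 0], [0, 0, 0, 0, 0, 0, 0], [0, 0, 0, 0, 0, 0, 0], [0, 0, 0, 0, 0, 0, 0]]]'

```text
time_s: 2.6
tool_pos: [0.4811, 0.0118, 0.151]
tool_rot: [180.0, -0.0, 24.0]
force: [-1.1, -0.7, -0.8]
grip_width: 0.0005
grasp_force: 0.0
```

Run:
```python
from h import *
from cell import get_obs,eyes
for i in range(2):
    o=get_obs();print(o["time_s"],np.round(o["tool_pos"],4),np.round(o["force"],2),np.round(o["tool_rot"],2),o["grip_width"])
    c=eyes.read_camera("scene")
cv2.imwrite("pics/s1.png",cv2.resize(c["frame"][130:340,130:410,::-1],None,fx=2.5,fy=2.5))
```

```text
2.6 [0.4811 0.0118 0.151 ] [-1.09 -0.68 -0.77] [ 1.7996e+02 -4.0000e-02  2.4030e+01] 0.000541522171222557
2.65 [0.481  0.0119 0.1509] [0.26 0.48 0.27] [ 1.7997e+02 -2.0000e-02  2.4040e+01] 0.00018188943319658756
```

View pics/s1.png

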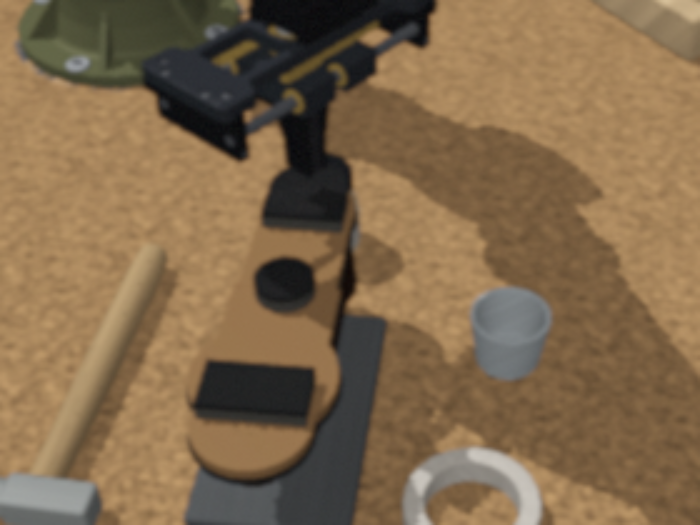

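The crop shows the shut fingertips just above the heel piece, near (310,185), with nothing else in the way. Descending.

servo_tool --series '[[[0, 0, 0.02, 0, 0, 0, 0], [0, 0, 0.04, 0, 0, 0, 0], [0, 0, 0.053, 0, 0, 0, 0], [0, 0, 0.06, 0, 0, 0, 0], [0, 0, 0.06, 0, 0, 0, 0], [0, 0, 0.063, 0, 0, 0, 0], [0, 0, 0.066, 0, 0, 0, 0], [0, 0, 0.068, 0, 0, 0, 0], [0, 0, 0.07, 0, 0, 0, 0], [0, 0, 0.07, 0, 0, 0, 0], [0, 0, 0.07, 0, 0, 0, 0]]]'

```text
time_s: 3.62
tool_pos: [0.4809, 0.012, 0.1296]
tool_rot: [180.0, -0.0, 24.1]
force: [-0.7, 0.3, 0.1]
grip_width: 0.0004
grasp_force: 0.0
```

servo_tool --series '[[[0, 0, 0.001, 0, 0, 0, 0], [0, 0, 0.002, 0, 0, 0, 0], [0, 0, 0.003, 0, 0, 0, 0], [0, 0, 0.003, 0, 0, 0, 0], [0, 0, 0.003, 0, 0, 0, 0]]]'

```text
time_s: 4.03
tool_pos: [0.4808, 0.012, 0.1286]
tool_rot: [180.0, 0.0, 24.1]
force: [-0.1, -0.1, -1.3]
grip_width: 0.0007
grasp_force: 0.0
```

servo_tool --series '[[[0, 0, 0.001, 0, 0, 0, 0], [0, 0, 0.002, 0, 0, 0, 0], [0, 0, 0.003, 0, 0, 0, 0], [0, 0, 0.003, 0, 0, 0, 0], [0, 0, 0.003, 0, 0, 0, 0]]]'

```text
time_s: 4.45
tool_pos: [0.4809, 0.012, 0.128]
tool_rot: [180.0, -0.0, 24.1]
force: [-2.5, 1.2, 4.8]
grip_width: 0.0007
grasp_force: 2.0
```

Contact is at about z 0.128. I'll press on slowly to about 0.1238.

servo_tool --series '[[[0, 0, 0.001, 0, 0, 0, 0], [0, 0, 0.002, 0, 0, 0, 0], [0, 0, 0.003, 0, 0, 0, 0], [0, 0, 0.004, 0, 0, 0, 0], [0, 0, 0.005, 0, 0, 0, 0], [0, 0, 0.006, 0, 0, 0, 0], [0, 0, 0.007, 0, 0, 0, 0], [0, 0, 0.008, 0, 0, 0, 0], [0, 0, 0.009, 0, 0, 0, 0], [0, 0, 0.009, 0, 0, 0, 0], [0, 0, 0.009, 0, 0, 0, 0]]]'

```text
time_s: 5.37
tool_pos: [0.4809, 0.012, 0.125]
tool_rot: [180.0, -0.0, 24.1]
force: [-1.8, -0.5, 5.0]
grip_width: 0.0004
grasp_force: 2.2
```

servo_tool --series '[[[0, 0, 0.001, 0, 0, 0, 0], [0, 0, 0.002, 0, 0, 0, 0], [0, 0, 0.003, 0, 0, 0, 0], [0, 0, 0.003, 0, 0, 0, 0], [0, 0, 0.003, 0, 0, 0, 0]]]'

```text
time_s: 5.78
tool_pos: [0.4809, 0.012, 0.1242]
tool_rot: [180.0, -0.0, 24.1]
force: [-1.4, -0.4, 4.8]
grip_width: 0.0006
grasp_force: 2.5
```

servo_tool --series '[[[0, 0, 0.001, 0, 0, 0, 0], [0, 0, 0.002, 0, 0, 0, 0], [0, 0, 0.002, 0, 0, 0, 0], [0, 0, 0.002, 0, 0, 0, 0]]]'

```text
time_s: 6.12
tool_pos: [0.4809, 0.012, 0.1236]
tool_rot: [180.0, -0.0, 24.1]
force: [-2.0, -0.1, 5.3]
grip_width: 0.0008
grasp_force: 2.6
```

servo_tool --series '[[[0, 0, -0.005, 0, 0, 0, 0], [0, 0, -0.02, 0, 0, 0, 0], [0, 0, -0.05, 0, 0, 0, 0], [0, 0, -0.08, 0, 0, 0, 0], [0, 0, -0.1, 0, 0, 0, 0], [0, 0, -0.1, 0, 0, 0, 0], [0, 0, -0.1, 0, 0, 0, 0]]]'

```text
time_s: 6.7
tool_pos: [0.4813, 0.0119, 0.1542]
tool_rot: [179.9, -0.1, 24.0]
force: [-0.7, -0.7, -0.2]
grip_width: 0.0002
grasp_force: 0.0
```

servo_tool --series '[[[0.02, 0.03, 0, 0, 0, 0, 0], [0.06, 0.09, 0, 0, 0, 0, 0], [0.11, 0.16, 0, 0, 0, 0, 0], [0.15, 0.22, 0, 0, 0, 0, 0], [0.167, 0.246, 0, 0, 0, 0, 0], [0.167, 0.246, 0, 0, 0, 0, 0], [0.167, 0.246, 0, 0, 0, 0, 0], [0.167, 0.246, 0, 0, 0, 0, 0], [0.167, 0.246, 0, 0, 0, 0, 0]]]'

```text
time_s: 7.45
tool_pos: [0.5558, -0.034, 0.1535]
tool_rot: [-180.0, 0.0, 24.1]
force: [0.1, 1.0, -0.3]
grip_width: 0.0004
grasp_force: 0.0
```

```bash
cat > look.py <<'E'
import sys
from h import *
from cell import get_obs,eyes
o=get_obs();print(o["time_s"],np.round(o["tool_pos"],4))
a=dict(np.load("scene0.npz"));c=eyes.read_camera("scene")
for n,u,v in(("heel",246,212),("mid",243,243),("toe",232,287),("sole",243,268),("plate",267,310),("bench",200,380)):
    f=lambda c:np.median(cloud(c)[v-2:v+3,u-3:u+4,2])*1000
    print(n,round(f(a),1),round(f(c),1))
cv2.imwrite(f"pics/{sys.argv[1]}.png",cv2.resize(c["frame"][130:340,130:410,::-1],None,fx=2.5,fy=2.5))
E
python3 look.py s2
```

```text
7.45 [ 0.5558 -0.034   0.1535]
heel 129.1 192.6
mid 129.1 129.4
toe 128.4 129.1
sole 115.9 115.9
plate 13.4 12.7
bench 0.9 1.1
```

View pics/s2.png

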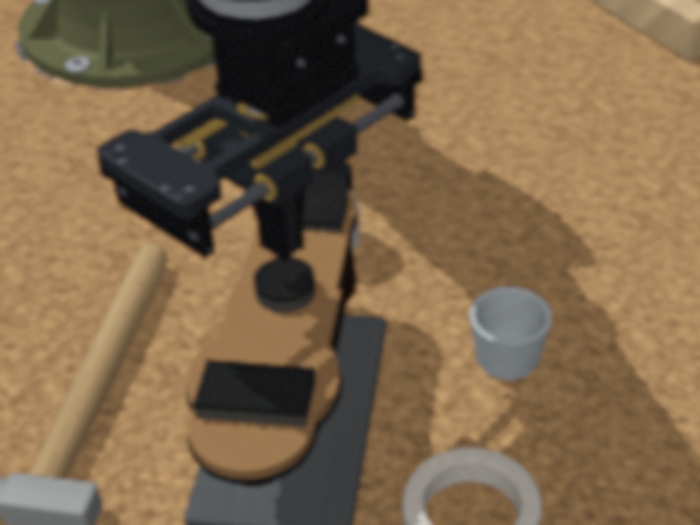

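The fingertip is over the middle piece at (285,250), the shoe has not moved, and the heel piece is partly hidden behind the fingers. Pressing the middle piece.

servo_tool --series '[[[0, 0, 0.02, 0, 0, 0, 0], [0, 0, 0.045, 0, 0, 0, 0], [0, 0, 0.063, 0, 0, 0, 0], [0, 0, 0.068, 0, 0, 0, 0], [0, 0, 0.072, 0, 0, 0, 0], [0, 0, 0.075, 0, 0, 0, 0], [0, 0, 0.077, 0, 0, 0, 0], [0, 0, 0.079, 0, 0, 0, 0], [0, 0, 0.081, 0, 0, 0, 0], [0, 0, 0.081, 0, 0, 0, 0], [0, 0, 0.081, 0, 0, 0, 0]]]'

```text
time_s: 8.42
tool_pos: [0.5568, -0.035, 0.1293]
tool_rot: [180.0, -0.0, 24.1]
force: [0.3, 0.4, 0.1]
grip_width: 0.0004
grasp_force: 0.0
```

servo_tool --series '[[[0, 0, 0.001, 0, 0, 0, 0], [0, 0, 0.002, 0, 0, 0, 0], [0, 0, 0.003, 0, 0, 0, 0], [0, 0, 0.003, 0, 0, 0, 0], [0, 0, 0.003, 0, 0, 0, 0]]]'

```text
time_s: 8.83
tool_pos: [0.5567, -0.035, 0.1285]
tool_rot: [180.0, -0.0, 24.1]
force: [-0.7, 0.8, 1.2]
grip_width: 0.0006
grasp_force: 0.5
```

servo_tool --series '[[[0, 0, 0.001, 0, 0, 0, 0], [0, 0, 0.002, 0, 0, 0, 0], [0, 0, 0.003, 0, 0, 0, 0], [0, 0, 0.003, 0, 0, 0, 0], [0, 0, 0.003, 0, 0, 0, 0]]]'

```text
time_s: 9.25
tool_pos: [0.5567, -0.035, 0.1277]
tool_rot: [180.0, -0.0, 24.1]
force: [-3.1, 0.3, 4.1]
grip_width: 0.0006
grasp_force: 2.1
```

servo_tool --series '[[[0, 0, 0.001, 0, 0, 0, 0], [0, 0, 0.002, 0, 0, 0, 0], [0, 0, 0.003, 0, 0, 0, 0], [0, 0, 0.004, 0, 0, 0, 0], [0, 0, 0.005, 0, 0, 0, 0], [0, 0, 0.006, 0, 0, 0, 0], [0, 0, 0.007, 0, 0, 0, 0], [0, 0, 0.008, 0, 0, 0, 0], [0, 0, 0.009, 0, 0, 0, 0], [0, 0, 0.01, 0, 0, 0, 0], [0, 0, 0.01, 0, 0, 0, 0], [0, 0, 0.01, 0, 0, 0, 0]]]'

```text
time_s: 10.25
tool_pos: [0.5567, -0.0349, 0.1245]
tool_rot: [180.0, -0.0, 24.1]
force: [-0.6, -0.4, 4.8]
grip_width: 0.0002
grasp_force: 2.4
```

servo_tool --series '[[[0, 0, 0.001, 0, 0, 0, 0], [0, 0, 0.002, 0, 0, 0, 0], [0, 0, 0.003, 0, 0, 0, 0], [0, 0, 0.003, 0, 0, 0, 0], [0, 0, 0.003, 0, 0, 0, 0]]]'

```text
time_s: 10.67
tool_pos: [0.5567, -0.035, 0.1236]
tool_rot: [180.0, -0.0, 24.1]
force: [-1.8, 0.5, 5.3]
grip_width: 0.0005
grasp_force: 2.6
```

servo_tool --series '[[[0, 0, -0.005, 0, 0, 0, 0], [0, 0, -0.02, 0, 0, 0, 0], [0, 0, -0.05, 0, 0, 0, 0], [0, 0, -0.08, 0, 0, 0, 0], [0, 0, -0.1, 0, 0, 0, 0], [0, 0, -0.1, 0, 0, 0, 0], [0, 0, -0.1, 0, 0, 0, 0]]]'

```text
time_s: 11.25
tool_pos: [0.5571, -0.035, 0.1543]
tool_rot: [179.9, -0.1, 24.0]
force: [0.3, 1.0, -0.6]
grip_width: 0.0007
grasp_force: 0.0
```

servo_tool --series '[[[0.02, 0.03, 0, 0, 0, 0, 0], [0.06, 0.09, 0, 0, 0, 0, 0], [0.11, 0.16, 0, 0, 0, 0, 0], [0.15, 0.22, 0, 0, 0, 0, 0], [0.175, 0.255, 0, 0, 0, 0, 0], [0.175, 0.255, 0, 0, 0, 0, 0], [0.175, 0.255, 0, 0, 0, 0, 0], [0.175, 0.255, 0, 0, 0, 0, 0], [0.175, 0.255, 0, 0, 0, 0, 0]]]'

```text
time_s: 12.0
tool_pos: [0.6351, -0.0826, 0.1534]
tool_rot: [-180.0, 0.0, 24.1]
force: [-0.1, -0.3, 0.9]
grip_width: 0.0006
grasp_force: 0.0
```

```bash
python3 look.py s3
```

```text
12.0 [ 0.6351 -0.0826  0.1534]
heel 129.1 266.8
mid 129.1 125.6
toe 128.4 128.8
sole 115.9 116.2
plate 13.4 13.1
bench 0.9 1.0
```

View pics/s3.png

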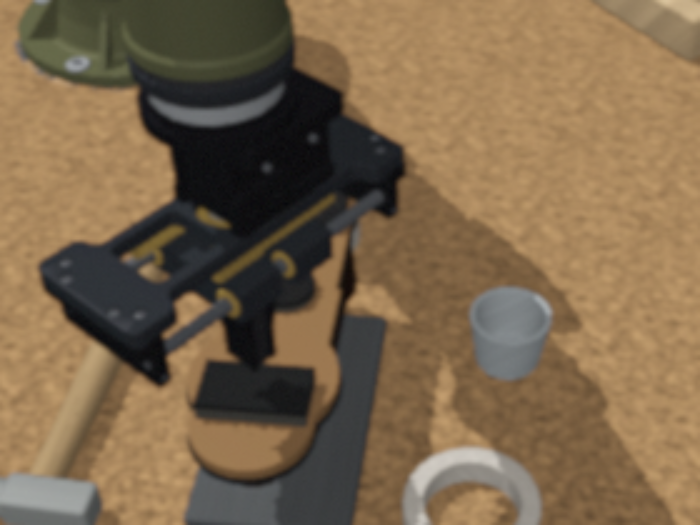

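The fingertip is over the toe piece at (250,365), the middle piece sits lower than before, and the shoe is unmoved. Pressing the toe piece.

servo_tool --series '[[[0, 0, 0.02, 0, 0, 0, 0], [0, 0, 0.045, 0, 0, 0, 0], [0, 0, 0.063, 0, 0, 0, 0], [0, 0, 0.068, 0, 0, 0, 0], [0, 0, 0.072, 0, 0, 0, 0], [0, 0, 0.075, 0, 0, 0, 0], [0, 0, 0.077, 0, 0, 0, 0], [0, 0, 0.079, 0, 0, 0, 0], [0, 0, 0.081, 0, 0, 0, 0], [0, 0, 0.081, 0, 0, 0, 0], [0, 0, 0.081, 0, 0, 0, 0]]]'

```text
time_s: 12.97
tool_pos: [0.6358, -0.0834, 0.1293]
tool_rot: [180.0, -0.0, 24.1]
force: [0.6, -0.1, -0.5]
grip_width: 0.0005
grasp_force: 0.0
```

servo_tool --series '[[[0, 0, 0.001, 0, 0, 0, 0], [0, 0, 0.002, 0, 0, 0, 0], [0, 0, 0.003, 0, 0, 0, 0], [0, 0, 0.003, 0, 0, 0, 0], [0, 0, 0.003, 0, 0, 0, 0]]]'

```text
time_s: 13.38
tool_pos: [0.6357, -0.0834, 0.1283]
tool_rot: [180.0, 0.0, 24.1]
force: [-0.4, 0.1, 0.5]
grip_width: 0.0006
grasp_force: 0.0
```

servo_tool --series '[[[0, 0, 0.001, 0, 0, 0, 0], [0, 0, 0.002, 0, 0, 0, 0], [0, 0, 0.003, 0, 0, 0, 0], [0, 0, 0.003, 0, 0, 0, 0], [0, 0, 0.003, 0, 0, 0, 0]]]'

```text
time_s: 13.8
tool_pos: [0.6358, -0.0834, 0.1279]
tool_rot: [180.0, -0.0, 24.1]
force: [-1.0, -0.1, 3.8]
grip_width: 0.0
grasp_force: 2.0
```

servo_tool --series '[[[0, 0, 0.001, 0, 0, 0, 0], [0, 0, 0.002, 0, 0, 0, 0], [0, 0, 0.003, 0, 0, 0, 0], [0, 0, 0.004, 0, 0, 0, 0], [0, 0, 0.005, 0, 0, 0, 0], [0, 0, 0.006, 0, 0, 0, 0], [0, 0, 0.007, 0, 0, 0, 0], [0, 0, 0.008, 0, 0, 0, 0], [0, 0, 0.009, 0, 0, 0, 0], [0, 0, 0.01, 0, 0, 0, 0], [0, 0, 0.01, 0, 0, 0, 0], [0, 0, 0.01, 0, 0, 0, 0]]]'

```text
time_s: 14.8
tool_pos: [0.6359, -0.0834, 0.1245]
tool_rot: [180.0, -0.0, 24.1]
force: [-0.7, 0.0, 5.0]
grip_width: 0.0004
grasp_force: 2.5
```

servo_tool --series '[[[0, 0, 0.001, 0, 0, 0, 0], [0, 0, 0.002, 0, 0, 0, 0], [0, 0, 0.003, 0, 0, 0, 0], [0, 0, 0.003, 0, 0, 0, 0], [0, 0, 0.003, 0, 0, 0, 0]]]'

```text
time_s: 15.22
tool_pos: [0.6358, -0.0834, 0.1236]
tool_rot: [180.0, -0.0, 24.1]
force: [-1.5, -0.3, 4.9]
grip_width: 0.0005
grasp_force: 2.6
```

servo_tool --series '[[[0, 0, -0.005, 0, 0, 0, 0], [0, 0, -0.02, 0, 0, 0, 0], [0, 0, -0.06, 0, 0, 0, 0], [0, 0, -0.12, 0, 0, 0, 0], [0, 0, -0.2, 0, 0, 0, 0], [0, 0, -0.28, 0, 0, 0, 0], [0, 0, -0.33, 0, 0, 0, 0], [0, 0, -0.35, 0, 0, 0, 0]]]'

```text
time_s: 15.88
tool_pos: [0.6374, -0.0833, 0.2324]
tool_rot: [179.8, -0.3, 24.1]
force: [0.4, 0.6, 0.9]
grip_width: 0.0006
grasp_force: 0.0
```

servo_tool --series '[[[-0.05, 0.03, 0, 0, 0, 0, 0], [-0.12, 0.08, 0, 0, 0, 0, 0], [-0.2, 0.13, 0, 0, 0, 0, 0], [-0.3, 0.19, 0, 0, 0, 0, 0], [-0.4, 0.25, 0, 0, 0, 0, 0], [-0.5, 0.31, 0, 0, 0, 0, 0], [-0.6, 0.38, 0, 0, 0, 0, 0], [-0.7, 0.44, 0, 0, 0, 0, 0], [-0.75, 0.47, 0, 0, 0, 0, 0], [-0.75, 0.47, 0, 0, 0, 0, 0], [-0.75, 0.47, 0, 0, 0, 0, 0]]]'

```text
time_s: 16.8
tool_pos: [0.4868, -0.3049, 0.2282]
tool_rot: [-180.0, 0.0, 23.9]
force: [-0.5, -0.2, -0.6]
grip_width: 0.0006
grasp_force: 0.0
```

Run:
```python
from h import *
from cell import get_obs,eyes
print(get_obs()["time_s"],np.round(get_obs()["tool_pos"],3))
for n,pts in(("scene",(("heel",252,211),("mid",243,244),("toe",232,289),("sole",243,268),("bench",200,380))),("top",(("heel",369,300),("mid",395,254),("toe",422,207),("sole",408,230),("bench",240,400)))):
    a=dict(np.load(n+"0.npz"));c=eyes.read_camera(n)
    for m,u,v in pts:
        f=lambda c:np.median(cloud(c)[v-2:v+3,u-3:u+4,2])*1000
        print(n,m,round(f(a),1),round(f(c),1))
    cv2.imwrite(f"pics/end_{n}.png",c["frame"][:,:,::-1])
```

```text
16.8 [ 0.487 -0.305  0.228]
scene heel 129.3 124.6
scene mid 128.9 124.2
scene toe 128.8 124.2
scene sole 115.9 116.2
scene bench 0.9 1.5
top heel 127.6 122.7
top mid 126.9 122.9
top toe 127.2 122.9
top sole 114.3 114.2
top bench -0.8 -0.1
```

View pics/end_top.png

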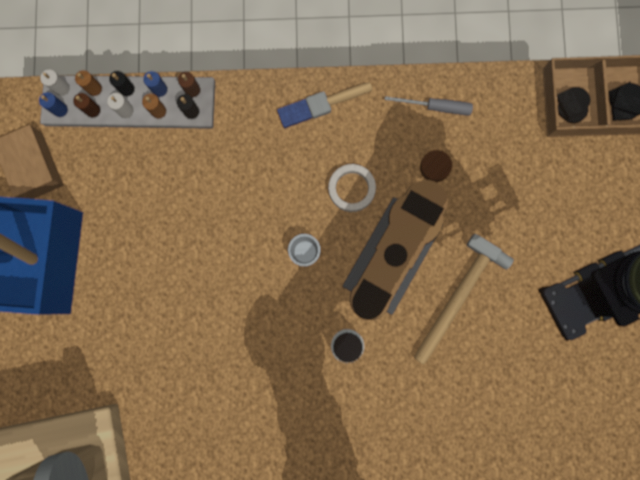

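The top view shows the shoe with its pieces still at (370,300), (396,255) and (423,207). The bystanders are also where they were. Each piece sank about 4.0–4.9 mm and now stands about 8.5 mm proud. Handing in.

```bash
python3 -c "
from cell import env
print(env.sign_off())"
```

```text
the job is handed in; nothing more can be done
None
```

I pressed the heel, middle and toe pieces in that order; by the cameras each sank about 4–5 mm and stayed there, the shoe and the other things did not move, and the job is handed in at about 17 s (no verdict was returned).

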